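# Level the glaze cabinet with its jack foot and hold the level down

### The arm

A 6-joint arm with a two-finger parallel gripper is mounted at the origin on the work surface. World frame = base frame: x ahead of the robot, y to its left, z up, the work surface at z = 0. Lengths are in m, angles in rad, forces in N, time in s.
With the tool pointing down it reaches from about 0.4 to 0.825 m from the base axis. Payload 7 kg.
Tool frame: the origin (TCP) lies at the centre of the arm's flange, where the gripper is bolted on; the fingertips stand 178 mm ahead of it and the grasp point (between the pads) lies 159 mm ahead of it; z points along the fingers, y is the direction in which the jaws open and shut (so a half turn about z gives the same grasp; the last joint's range is limited). The gripper opens to 88 mm and grips with 3 to 60 N. Pads are 19 mm wide; open, the fingers measure 130 mm over their backs; the gripper's body (78 mm by 193 mm) begins 47 mm behind the grasp point.
Start: joints at [-0.951, 0.359, 0.012, 0, -1.224, -0.288], TCP at [0.22, -0.638, 0.405] pointing down, gripper open.
Joint ranges: [-3.07, 3.07], [-1.43, 2.12], [-1.02, 1.25], [-3.03, 1.67], [-3.05, -0], [-3.03, 3.03]. Speed limits (rad/s): [2.39, 2.39, 3.01, 3.14, 3.14, 3.14].

### API

Orientations are given as [roll, pitch, yaw] about the fixed x, y, z axes, in that order (R = Rz(yaw) Ry(pitch) Rx(roll)).
In Python, from station import * gives the robot as it stands.
- The arm moves only by the tool send_rows, never from a script. Its argument "motion" is a list of rows, each an object with "offset": the shift along the tool's x, y, z in cm, a list of three; "turn": the turn about the tool's z in degrees. In form: [{"offset": [x, y, z], "turn": turn}, ...]. A call has 1 to 8 rows; each row is the pose to reach, as a shift and turn from the pose commanded when the call began, along the tool's axes at that moment; what a row does not reach only later rows make up. A row lasts 1/10 s, in which the tool goes at most 50 mm and 8.59 degrees, less where a joint would pass 70% of its speed; a pose out of reach is approached as far as the arm can. A call with a gripper value outside its range is refused whole. "hand" is the opening, from -1 (shut) to 1 (fully open), set as the call begins (left out, the last holds). The fingers move at their own pace and stop on an object; "squeeze" is the grip in N (left out, the last holds). Time passes only in rows, so rows that repeat a pose let the fingers close. It gives the time, the measured TCP pose, the force and the opening at its end, in the units of the state.
- get_state(): the state, without advancing time (a new reading comes with each control period).
- grab_frame(name): name is "side" or "top"; returns a dict with "frame" (420x560x3 uint8, blue, green, red), "range_z" (420x560 float32, m along the optical axis (not along the pixel's ray), 0 where there is no reading), "vertical_fov" (degrees; the focal length in pixels is half the picture's height over the tangent of half this angle, whatever the lens; pixels are square), "cx", "cy" (the principal point, pixels), "cam_to_world" (4x4, takes a point from camera to world coordinates). Camera axes: x right, y up, looking along -z (the intrinsics and any distortion apply to the point x, -y, -z); pixel columns grow to the right and rows downward; lengths in m; the calibration is good to about 2 mm. A picture is of the moment at which its call begins.
- job_done(): hands the job in, once; it reports no verdict.
The state is a dict: "t": time; "q": joint angles; "qd": joint speeds; "joint_efforts": joint torques, N m; "eef_pos": TCP position; "ee_rot": TCP orientation; "force": force on the tool from outside, world axes, zero at the start; "moment": the same for the moment, N m; "width": finger opening in m.
Only numpy, scipy, OpenCV 4.12 (cv2) and the standard library are available. Lean on these libraries where they do the work, as an engineer would, in place of code of your own. Each camera call takes 0.05 s, during which the arm holds its last target. There are 200 camera calls.

### The job

Stand the spirit level lengthwise on the clear strip of the bench cabinet's top, flat on its base, let go of it, and turn the T-bar grip of the cabinet's levelling foot until the bubble stands centred between the two lines of the vial. Let go of the grip, then press the level down onto the cabinet with about 10 N so that it and the cabinet bear firmly on their feet, and finish while still pressing, with the bubble between its lines. Leave the pottery things where they stand.

Things in the scene. Friction and masses are not known exactly. Their poses are not given: they have to be found in the camera images.
- level_mid (a point): Centre (half-way up) of the loose spirit level: an aluminium bar 220 long, 28 wide, 44 high (mm), 0.36 kg, black end caps, green vial in the middle of its top. Starts upright on the bench left of the cabinet. x along its length, y across, z up; base 22 mm below this point, top 22 mm above. The top is firm all along, also over the vial. Press it in the middle or evenly about it.
- bubble (a joint): Bubble of the level, in m along the level's own x from mid-vial: 0 is centred, positive towards its +x end. The pale bubble is 12 mm long; the black lines' inner edges are 16 mm apart, so it is between them within 2 mm either way. It moves 2 mm per mrad of tilt, to the higher end, takes over 1 s to settle and stops at 14 mm.
- top_strip (a point): On the surface of the green cabinet's laminate top, 150 mm above the bench: middle of the clear strip for the level, 52 mm robot-side of the top's middle. y along the cabinet's length (the level goes along it, either way round), x across, away from the robot, z up. Top 300 (y) by 220 (x) mm; small things stand from 75 mm on in +x. Two fixed feet at its +y end, the levelling foot at its -y end.
- foot_grip (a point): Centre of the levelling foot's T-bar grip, on the upright screw 45 mm beyond the -y end of the cabinet top, 192 mm above the bench. Black bar 64 long (this frame's x), 16 thick (y), 28 high; the frame turns with it. Clockwise from above lifts this end and brings the bubble towards it, 3.9 mm per rad. Stiff (0.12 N m), stays put. This end starts low: 1.5 to 2.9 rad to turn, in two or more grasps.
- cabinet: The green bench cabinet itself; its origin is at the left feet, 20 mm above the bench. It only rocks about its left feet as the levelling foot is turned.
- bottle: Ash-glazed stoneware bottle, 57 mm across and 118 mm high, on the far left of the cabinet top; leave it. Origin at its foot.
- sprig_mould: Red clay sprig mould, 44 by 50 by 22 mm, on the far side of the cabinet top; leave it. Origin at its underside.
- test_vial: Cork-stoppered glass test vial standing on the far side of the cabinet top, 23 mm across and 64 mm high; leave it. Origin at its foot.
- oxide_jar: Small lidded jar standing on the far side of the cabinet top, 32 mm across and 42 mm high; leave it. Origin at its foot.
- banding_tool: Steel banding tool, 135 mm long and 10 mm thick, lying along the far edge of the cabinet top; leave it. Origin at its underside.
- wooden_rib: Flat wooden rib, 120 by 52 by 6 mm, lying on the bench beyond the level; leave it. Origin at its underside.
- water_pot: White open pot, 72 mm across and 65 mm high, on the bench beyond the level; leave it. Origin at its foot.
Not all that is in view belongs to the job. Leave any brown or yellow look-alike of the part that bears level_mid alone.

How it is judged:
On the way, in this order (a step that is already met when the one before it is completed fails the run):
1. the level stands on its base lengthwise on the cabinet's clear strip, let go (z of level_mid in the frame of top_strip between 0.018 and 0.026 m and x of level_mid in the frame of top_strip between -0.03 and 0.03 m and y of level_mid in the frame of top_strip between -0.04 and 0.04 m and angle between the x axis of level_mid and the y axis of top_strip, either way round below 0.15 rad and angle between level_mid's own z axis and vertical below 0.03 rad and contact force between level and the arm below 0.1 N and contact force between level and the fingers below 0.1 N and linear speed of level below 0.01 m/s), for 0.3 s.
2. the foot is turned until the bubble stands between the lines, with nothing touching the level (value of joint bubble between -0.002 and 0.002 m and angle between top_strip's own z axis and vertical below 0.0013 rad and angle between the x axis of level_mid and the y axis of top_strip, either way round below 0.15 rad and z of level_mid in the frame of top_strip below 0.026 m and contact force between level and the arm below 0.1 N and contact force between level and the fingers below 0.1 N), for 0.3 s.
At the end, for the whole second after the job is handed in: Fingers still press the level (4 N or more; it bears on the cabinet top with 8 to 28 N, its weight being 3.5 N); bubble within 2 mm, top within 1.3 mrad of level; level within 30 mm across, 40 mm along and 0.15 rad of the strip; grip of the foot let go (value of joint bubble between -0.002 and 0.002 m and angle between top_strip's own z axis and vertical below 0.0013 rad and contact force between level and cabinet between 8 and 28 N and contact force between level and the fingers above 4 N and contact force between the fingers and jack below 0.1 N and z of level_mid in the frame of top_strip between 0.018 and 0.026 m and x of level_mid in the frame of top_strip between -0.03 and 0.03 m and y of level_mid in the frame of top_strip between -0.04 and 0.04 m and angle between the x axis of level_mid and the y axis of top_strip, either way round below 0.15 rad); the arm keeps its last pose, push and grip.
It fails at once if something on the cabinet top was pushed away or knocked over (distance of any of bottle, test_vial, sprig_mould, oxide_jar, banding_tool from where it was at the start of the episode above 0.025 m or angle between any of bottle, test_vial, oxide_jar's own z axis and vertical above 0.4 rad).
It fails at once if something on the bench was pushed away (distance of any of wooden_rib, water_pot from where it was at the start of the episode above 0.03 m).
It also fails if it takes over 72 s, if anything falls off the work surface, if the arm or the gripper's body presses on something with over 40 N, if the wrist force passes 120 N, or if a joint passes its speed limit or range.

## Working session

There is one attempt and no reset: what is moved stays moved. The work goes in short steps, Python scripts to look and compute and a tool call to move; the robot and the scene stay as the last step left them, time stands still between calls to the robot, and variables do not carry over. Pictures are saved under pics/ and viewed, about 8 in all and at most 12, crops included, and the job is handed in when it is done.

Besides the shell and the picture viewer there is one more tool, called after "Request:" as a command line: name --argument value ..., lists and objects as JSON in quotes. send_rows: Moves the arm, as the interface text tells. Its arguments: {"type":"object","properties":{"motion":{"type":"array"},"hand":{"type":"number"},"squeeze":{"type":"number"}},"required":["motion"]}

```bash
ls; mkdir -p pics; cat > h.py <<'E'
from station import *
import numpy as np, cv2
def grab(n):
    d=grab_frame(n); d['f']=d['frame'].shape[0]/2/np.tan(np.radians(d['vertical_fov'])/2); d['T']=np.array(d['cam_to_world']); return d
def pts(d):
    z=d['range_z']; v,u=np.mgrid[:z.shape[0],:z.shape[1]]
    P=np.stack([(u-d['cx'])/d['f']*z,-(v-d['cy'])/d['f']*z,-z,np.ones_like(z)],-1)
    return (P@d['T'].T)[...,:3]
def ray(d,u,v,h):
    r=d['T'][:3,:3]@np.array([(u-d['cx'])/d['f'],-(v-d['cy'])/d['f'],-1]); o=d['T'][:3,3]
    return o+r*(h-o[2])/r[2]
E
python3 - <<'E'
from h import *
print({k:np.round(v,3) for k,v in get_state().items()})
for n in('side','top'):
    d=grab(n); cv2.imwrite(f'pics/{n}0.png',d['frame']); print(n,[ (k,d[k]) for k in d if k not in('frame','range_z')])
    np.savez(f'/tmp/{n}0.npz',**{k:np.array(d[k]) for k in d if not isinstance(d[k],str)})
E
```

```text
pics
{'t': np.float64(0.0), 'q': array([-0.951,  0.359,  0.011, -0.   , -1.224, -0.288]), 'qd': array([-0.001, -0.   ,  0.001,  0.   , -0.001, -0.   ]), 'joint_efforts': array([-1.0000e-03, -5.8272e+01,  2.9304e+01,  6.9970e+00,  7.0000e-03,
       -0.0000e+00]), 'eef_pos': array([ 0.22 , -0.638,  0.404]), 'ee_rot': array([ 3.14, -0.  , -2.81]), 'force': array([ 0.094, -0.499,  0.259]), 'moment': array([ 0.001, -0.057,  0.031]), 'width': np.float64(0.087)}
side [('vertical_fov', 49.47464790368659), ('cx', 281.59240090421235), ('cy', 213.02395770283283), ('cam_to_world', array([[ 0.81868706,  0.33542577, -0.46609124,  0.00846862],
       [-0.57408565,  0.49689775, -0.65078283, -0.54403773],
       [ 0.01331036,  0.80036377,  0.59936688,  0.7803783 ],
       [ 0.        ,  0.        ,  0.        ,  1.        ]])), ('f', np.float64(455.79040971469584)), ('T', array([[ 0.81868706,  0.33542577, -0.46609124,  0.00846862],
       [-0.57408565,  0.49689775, -0.65078283, -0.54403773],
       [ 0.01331036,  0.80036377,  0.59936688,  0.7803783 ],
       [ 0.        ,  0.        ,  0.        ,  
[... 159 characters left out ...]
0890442e-01, -1.93633498e-01,
         1.82526860e-01],
       [-9.99819787e-01,  1.84945506e-02, -4.28308292e-03,
         1.49630918e-01],
       [-6.20070577e-04,  1.93679869e-01,  9.81064587e-01,
         1.58414936e+00],
       [ 0.00000000e+00,  0.00000000e+00,  0.00000000e+00,
         1.00000000e+00]])), ('f', np.float64(518.2459681372416)), ('T', array([[ 1.89738956e-02,  9.80890442e-01, -1.93633498e-01,
         1.82526860e-01],
       [-9.99819787e-01,  1.84945506e-02, -4.28308292e-03,
         1.49630918e-01],
       [-6.20070577e-04,  1.93679869e-01,  9.81064587e-01,
         1.58414936e+00],
       [ 0.00000000e+00,  0.00000000e+00,  0.00000000e+00,
         1.00000000e+00]]))]
```

View pics/top0.png

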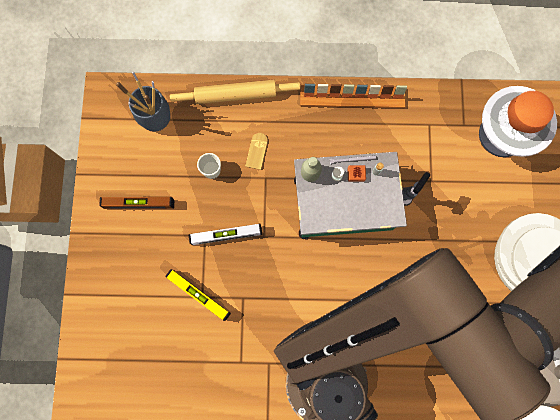

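View pics/side0.png

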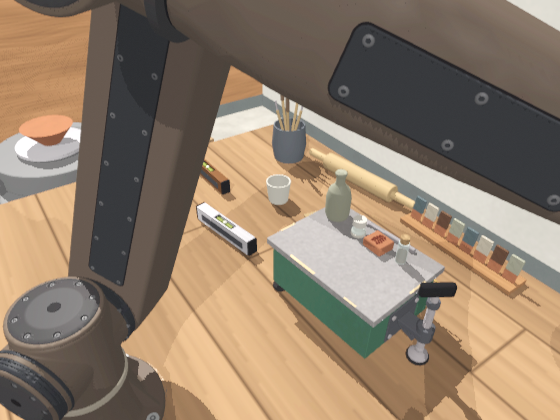

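The top view shows three level look-alikes: brown at (137,202), silver with black caps at (226,234) and yellow at (198,294). I choose the silver one. The cabinet top is around (350,195) and the black T-grip around (420,186).

```bash
cat > m.py <<'E'
from h import *
import sys
d={k:v for k,v in np.load('/tmp/top0.npz').items()}; s={k:v for k,v in np.load('/tmp/side0.npz').items()}
P=pts(d); Q=pts(s)
def box(name,P,sel,reg):
    u0,u1,v0,v1=reg; m=np.zeros(P.shape[:2],bool); m[v0:v1,u0:u1]=True; m&=sel(P)
    X=P[m]; r=cv2.minAreaRect(X[:,:2].astype(np.float32)); print(name,len(X),'mean',X.mean(0).round(4),'rect',np.round(r[0],4),np.round(r[1],4),round(r[2],1),'z',np.round(np.percentile(X[:,2],[5,50,95]),4)); return X
box('level top',P,lambda P:(P[...,2]>.034)&(P[...,2]<.054),(180,275,215,255))
box('level side',Q,lambda P:(P[...,2]>.036)&(P[...,2]<.054),(190,260,200,255))
X=box('cab top',P,lambda P:(P[...,2]>.135)&(P[...,2]<.16),(285,412,145,245))
box('cab side',Q,lambda P:(P[...,2]>.135)&(P[...,2]<.16),(260,445,200,325))
A=np.c_[X[:,:2],np.ones(len(X))]; print('plane',np.linalg.lstsq(A,X[:,2],rcond=None)[0])
box('grip top',P,lambda P:(P[...,2]>.185)&(P[...,2]<.225),(400,440,160,215))
box('grip side',Q,lambda P:(P[...,2]>.195)&(P[...,2]<.225),(410,465,275,305))
c=cv2.resize(d['frame'][140:260,170:450],None,fx=2.8,fy=2.8,interpolation=cv2.INTER_CUBIC); cv2.imwrite('pics/crop.png',c)
E
python3 m.py
```

```text
level top 683 mean [0.4328 0.3145 0.0428] rect [0.4335 0.3147] [0.0303 0.22  ] 9.8 z [0.0363 0.0429 0.0488]
level side 658 mean [0.4353 0.3019 0.0421] rect [0.4351 0.3103] [0.0319 0.2251] 9.3 z [0.0374 0.0425 0.0453]
cab top 6991 mean [ 0.5311 -0.0514  0.1486] rect [ 0.5426 -0.0482] [0.2222 0.3023] 5.7 z [0.1431 0.1486 0.1544]
cab side 9935 mean [ 0.5231 -0.0783  0.1489] rect [ 0.5465 -0.0784] [0.2235 0.3586] 5.8 z [0.1436 0.1491 0.1519]
plane [0.00269396 0.00668015 0.1475301 ]
grip top 143 mean [ 0.5595 -0.2384  0.2029] rect [ 0.5615 -0.2403] [0.0157 0.0627] 56.6 z [0.1906 0.2036 0.2099]
grip side 338 mean [ 0.5594 -0.2469  0.2031] rect [ 0.5612 -0.2462] [0.0138 0.0626] 56.4 z [0.1965 0.2043 0.2071]
```

View pics/crop.png

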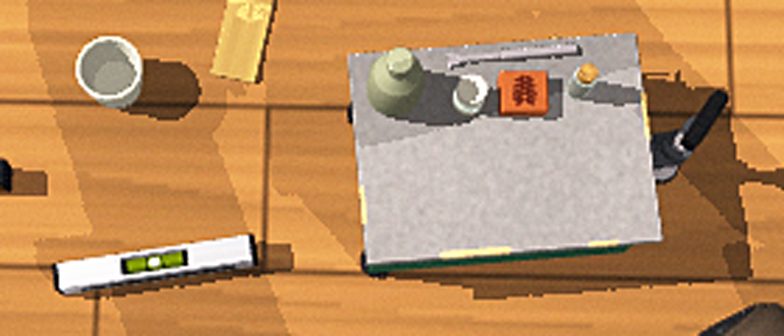

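The silver bar with the green vial and black caps is at crop (155,263). It measures 220 × 30 mm with its top at 0.043, which matches the description. The grip agrees with the position predicted from the cabinet to about 2 mm. Next I plan the moves.

```bash
cat > go.py <<'E'
from h import *
import sys
from scipy.spatial.transform import Rotation as Ro
# args: x y z yaw_deg of TCP (tool down)
def go(*a):
    s=get_state(); R=Ro.from_euler('xyz',s['ee_rot']).as_matrix(); p=np.array(s['eef_pos'])
    yaw=np.degrees(s['ee_rot'][2])
    for i in range(0,len(a),4):
        dy=(a[i+3]-yaw+180)%360-180
        print('->',a[i:i+4],'offset cm',np.round(R.T@(np.array(a[i:i+3])-p)*100,2),'turn',round(-dy,2))
if __name__=='__main__':
    s=get_state(); print('t',round(s['t'],2),'p',np.round(s['eef_pos'],4),'rpy deg',np.round(np.degrees(s['ee_rot']),2),'F',np.round(s['force'],1),'w',round(s['width'],4),'q',np.round(s['q'],2))
    go(*map(float,sys.argv[1:]))
E
python3 go.py 0.32 -0.45 0.47 -150  0.48 -0.15 0.47 -110  0.45 0.15 0.47 -80.3 0.4335 0.3135 0.40 -80.3
```

```text
t 0.1 p [ 0.2198 -0.638   0.4038] rpy deg [ 1.7991e+02 -1.0000e-02 -1.6100e+02] F [-0.4  0.7  0.2] w 0.0875 q [-0.95  0.36  0.01 -0.   -1.22 -0.29]
-> (0.32, -0.45, 0.47, -150.0) offset cm [-15.6   14.53  -6.6 ] turn -11.0
-> (0.48, -0.15, 0.47, -110.0) offset cm [-40.49  37.68  -6.57] turn -51.0
-> (0.45, 0.15, 0.47, -80.3) offset cm [-47.42  67.02  -6.53] turn -80.7
-> (0.4335, 0.3135, 0.4, -80.3) offset cm [-51.19  83.01   0.5 ] turn -80.7
```

Request:
send_rows --motion '[{"offset": [-3.9, 3.6, -2.2], "turn": -4}, {"offset": [-7.8, 7.2, -4.4], "turn": -8}, {"offset": [-11.5, 10.5, -6.6], "turn": -12}, {"offset": [-15.2, 14, -6.6], "turn": -18}, {"offset": [-18.8, 17.4, -6.6], "turn": -24}, {"offset": [-22.4, 20.8, -6.6], "turn": -30}, {"offset": [-26, 24.2, -6.6], "turn": -36}, {"offset": [-29.6, 27.6, -6.6], "turn": -42}]' --hand 1

```text
t: 0.9
eef_pos: [0.4022, -0.2938, 0.4706]
ee_rot: [-3.141, 0.0, -2.073]
force: [0.6, -0.1, 0.1]
width: 0.0875
```

```bash
python3 go.py 0.48 -0.15 0.47 -100  0.45 0.15 0.47 -80.3 0.4335 0.3135 0.40 -80.3
```

```text
t 0.9 p [ 0.4022 -0.2938  0.4706] rpy deg [-1.7999e+02  1.0000e-02 -1.1875e+02] F [ 0.6 -0.1  0.1] w 0.0875 q [-0.24  0.02 -0.26 -0.   -1.29 -0.27]
-> (0.48, -0.15, 0.47, -100.0) offset cm [-16.35   0.1    0.07] turn -18.75
-> (0.45, 0.15, 0.47, -80.3) offset cm [-41.21  17.16   0.07] turn -38.45
-> (0.4335, 0.3135, 0.4, -80.3) offset cm [-54.75  26.47   7.07] turn -38.45
```

Request:
send_rows --motion '[{"offset": [-4.5, 0, 0], "turn": -6}, {"offset": [-9, 0, 0], "turn": -12}, {"offset": [-13.5, 0, 0], "turn": -18}, {"offset": [-17.7, 1.5, 0], "turn": -22}, {"offset": [-22, 4, 0], "turn": -26}, {"offset": [-26, 6.5, 0], "turn": -30}, {"offset": [-30, 9.3, 0], "turn": -34}, {"offset": [-34, 12.2, 0], "turn": -38}]'

```text
t: 1.7
eef_pos: [0.4593, 0.0625, 0.4705]
ee_rot: [3.141, 0.0, -1.411]
force: [2.1, 0.6, -0.2]
width: 0.0877
```

```bash
python3 go.py 0.4335 0.3135 0.30 -80.3 
```

```text
t 1.7 p [0.4593 0.0625 0.4705] rpy deg [179.99   0.   -80.83] F [ 2.1  0.6 -0.2] w 0.0877 q [ 0.56 -0.04 -0.32 -0.   -1.29 -0.4 ]
-> (0.4335, 0.3135, 0.3, -80.3) offset cm [-25.19  -1.45  17.05] turn -0.53
```

Request:
send_rows --motion '[{"offset": [-4.5, -0.2, 0], "turn": -0.5}, {"offset": [-9, -0.4, 0], "turn": -0.5}, {"offset": [-13.5, -0.7, 2], "turn": -0.5}, {"offset": [-17.5, -1, 5], "turn": -0.5}, {"offset": [-21, -1.3, 8], "turn": -0.5}, {"offset": [-25.2, -1.4, 10], "turn": -0.5}, {"offset": [-25.2, -1.4, 14], "turn": -0.5}, {"offset": [-25.2, -1.4, 17], "turn": -0.5}]'

```text
t: 2.5
eef_pos: [0.4336, 0.3127, 0.2982]
ee_rot: [3.14, -0.001, -1.403]
force: [0.2, 0.2, -0.4]
width: 0.088
```

```bash
python3 - <<'E'
from h import *
P=None
for n in('side','top'):
    d=grab(n); cv2.imwrite(f'pics/{n}1.png',d['frame'])
    if n=='side':
        s=d
cv2.imwrite('pics/s1.png',cv2.resize(s['frame'][130:300,130:330],None,fx=3,fy=3))
E
python3 go.py 0.4335 0.3135 0.185 -80.3
```

```text
t 2.6 p [0.433  0.3108 0.2964] rpy deg [179.62  -0.32 -80.49] F [ 0.6 -0.5 -0.3] w 0.0877 q [ 0.99  0.23 -0.44 -0.   -0.91 -0.82]
-> (0.4335, 0.3135, 0.185, -80.3) offset cm [-0.32 -0.16 11.13] turn -0.19
```

View pics/s1.png

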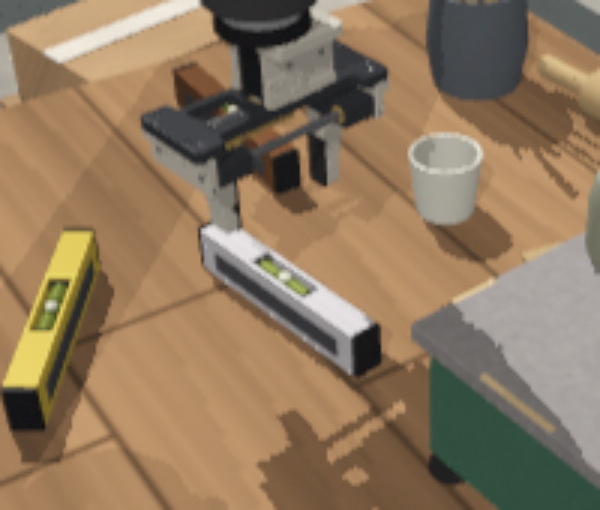

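The side crop shows the jaws straddling the silver level, with the left finger at (225,205) over its near flank. The pot is well clear. I descend to about 0.188.

Request:
send_rows --motion '[{"offset": [-0.3, -0.1, 3], "turn": 0}, {"offset": [-0.3, -0.1, 6], "turn": 0}, {"offset": [-0.3, -0.1, 9], "turn": 0}, {"offset": [-0.3, -0.1, 10.8], "turn": 0}, {"offset": [-0.3, -0.1, 10.8], "turn": 0}, {"offset": [-0.3, -0.1, 10.8], "turn": 0}]'

```text
t: 3.2
eef_pos: [0.4355, 0.3155, 0.1941]
ee_rot: [-3.141, 0.001, -1.405]
force: [0.5, 0.3, 0.2]
width: 0.0875
```

Request:
send_rows --motion '[{"offset": [0, 0, 0], "turn": 0}, {"offset": [0, 0, 0], "turn": 0}, {"offset": [0, 0, 0], "turn": 0}, {"offset": [0, 0, 0], "turn": 0}, {"offset": [0, 0, 0], "turn": 0}, {"offset": [0, 0, 0], "turn": 0}, {"offset": [0, 0, 0], "turn": 0}, {"offset": [0, 0, 0], "turn": 0}]' --hand -1 --squeeze 30

```text
t: 4.0
eef_pos: [0.4349, 0.315, 0.1926]
ee_rot: [3.141, -0.0, -1.405]
force: [-0.5, -0.1, 0.3]
width: 0.0292
```

Request:
send_rows --motion '[{"offset": [0, 0, -2], "turn": 0}, {"offset": [0, 0, -5], "turn": 0}, {"offset": [0, 0, -9], "turn": 0}, {"offset": [0, 0, -13], "turn": 0}, {"offset": [0, 0, -17], "turn": 0}, {"offset": [0, 0, -20], "turn": 0}, {"offset": [0, 0, -20], "turn": 0}]'

```text
t: 4.7
eef_pos: [0.4355, 0.3155, 0.3969]
ee_rot: [-3.136, 0.005, -1.404]
force: [0.3, 1.6, -3.3]
width: 0.028
```

```bash
python3 go.py 0.48 -0.048 0.39 -84.3 0.48 -0.048 0.339 -84.3
python3 - <<'E'
from h import *
d=grab('top'); P=pts(d)
cv2.imwrite('pics/t2.png',d['frame'])
s=grab('side'); cv2.imwrite('pics/s2.png',s['frame'][80:360,100:420].repeat(2,0).repeat(2,1))
E
```

```text
t 4.7 p [0.4355 0.3155 0.3969] rpy deg [-179.69    0.26  -80.46] F [ 0.3  1.6 -3.3] w 0.028 q [ 0.99  0.14 -0.31  0.   -1.12 -0.83]
-> (0.48, -0.048, 0.39, -84.3) offset cm [36.59  1.63  0.52] turn 3.84
-> (0.48, -0.048, 0.339, -84.3) offset cm [36.61  1.66  5.62] turn 3.84
```

Request:
send_rows --motion '[{"offset": [4, 0.2, 0], "turn": 0.5}, {"offset": [8.5, 0.4, 0], "turn": 1}, {"offset": [13, 0.6, 0], "turn": 1.5}, {"offset": [17.5, 0.8, 0], "turn": 2}, {"offset": [22, 1.1, 0], "turn": 2.5}, {"offset": [26.5, 1.4, 0], "turn": 3}, {"offset": [31, 1.7, 0], "turn": 3.8}, {"offset": [34.5, 1.9, 0], "turn": 3.8}]'

```text
t: 5.6
eef_pos: [0.4722, -0.0307, 0.3905]
ee_rot: [3.138, -0.0, -1.473]
force: [1.1, 0.1, -3.4]
width: 0.0278
```

Request:
send_rows --motion '[{"offset": [1, 0, 0], "turn": 0}, {"offset": [2, 0, 0], "turn": 0}, {"offset": [2, 0, 0], "turn": 0}, {"offset": [2, 0, 0], "turn": 0}]'

```text
t: 6.0
eef_pos: [0.4751, -0.0479, 0.3919]
ee_rot: [3.14, 0.0, -1.471]
force: [0.6, 0.4, -3.2]
width: 0.0281
```

```bash
python3 go.py 0.483 -0.05 0.344 -84.3
python3 - <<'E'
from h import *
s=grab('side'); cv2.imwrite('pics/s3.png',s['frame'][100:380,200:520].repeat(2,0).repeat(2,1))
d=grab('top'); cv2.imwrite('pics/t3.png',d['frame'][100:300,230:480].repeat(3,0).repeat(3,1))
E
python3 go.py 0.483 -0.05 0.344 -84.3
```

```text
t 6.0 p [ 0.4751 -0.0479  0.3919] rpy deg [ 1.7992e+02  1.0000e-02 -8.4280e+01] F [ 0.6  0.4 -3.2] w 0.0281 q [ 0.31  0.04 -0.43 -0.   -1.11 -0.21]
-> (0.483, -0.05, 0.344, -84.3) offset cm [ 0.29 -0.78  4.79] turn 0.02
t 6.1 p [ 0.4752 -0.0475  0.3923] rpy deg [ 1.7997e+02  1.0000e-02 -8.4230e+01] F [ 0.   0.2 -3.8] w 0.0279 q [ 0.31  0.04 -0.43 -0.   -1.11 -0.21]
-> (0.483, -0.05, 0.344, -84.3) offset cm [ 0.33 -0.76  4.83] turn 0.07
```

View pics/s3.png

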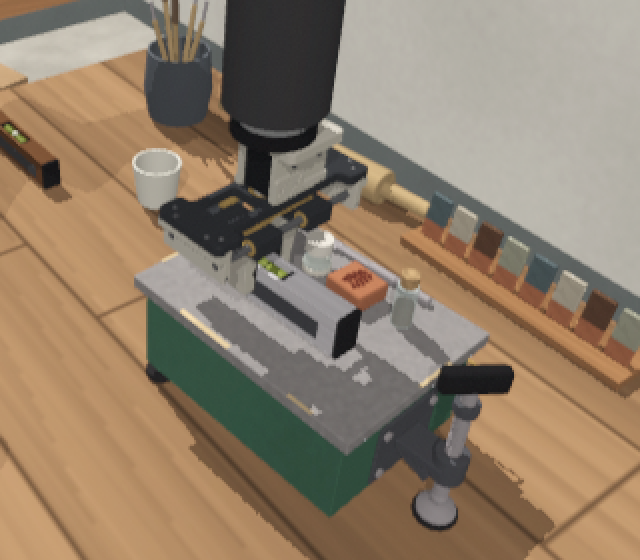

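The side crop shows the level held straight over the strip at (305,305). The small things are clear behind it. I lower it and feel for contact.

Request:
send_rows --motion '[{"offset": [0.3, -0.7, 1], "turn": 0}, {"offset": [0.3, -0.7, 2.2], "turn": 0}, {"offset": [0.3, -0.7, 3.3], "turn": 0}, {"offset": [0.3, -0.7, 4], "turn": 0}, {"offset": [0.3, -0.7, 4.4], "turn": 0}, {"offset": [0.3, -0.7, 4.6], "turn": 0}, {"offset": [0.3, -0.7, 4.7], "turn": 0}]'

```text
t: 6.8
eef_pos: [0.4825, -0.0506, 0.3456]
ee_rot: [-3.141, -0.0, -1.471]
force: [0.3, -0.4, -2.1]
width: 0.028
```

Request:
send_rows --motion '[{"offset": [0, 0, 0.1], "turn": 0}, {"offset": [0, 0, 0.2], "turn": 0}, {"offset": [0, 0, 0.2], "turn": 0}]'

```text
t: 7.1
eef_pos: [0.4824, -0.0506, 0.3438]
ee_rot: [-3.141, 0.0, -1.471]
force: [0.0, -0.3, -3.6]
width: 0.0278
```

Request:
send_rows --motion '[{"offset": [0, 0, 0.1], "turn": 0}, {"offset": [0, 0, 0.2], "turn": 0}, {"offset": [0, 0, 0.2], "turn": 0}, {"offset": [0, 0, 0.2], "turn": 0}]'

```text
t: 7.5
eef_pos: [0.4825, -0.0506, 0.3423]
ee_rot: [-3.141, -0.0, -1.471]
force: [-3.1, 0.7, 6.5]
width: 0.0278
```

Contact felt. I release with a partial opening and rise.

Request:
send_rows --motion '[{"offset": [0, 0, 0], "turn": 0}, {"offset": [0, 0, 0], "turn": 0}, {"offset": [0, 0, 0], "turn": 0}, {"offset": [0, 0, 0], "turn": 0}, {"offset": [0, 0, 0], "turn": 0}]' --hand 0.15

```text
t: 8.0
eef_pos: [0.4825, -0.0506, 0.3416]
ee_rot: [3.142, -0.0, -1.471]
force: [0.2, 0.4, 0.1]
width: 0.0503
```

Request:
send_rows --motion '[{"offset": [0, 0, -1], "turn": 0}, {"offset": [0, 0, -3], "turn": 0}, {"offset": [0, 0, -6], "turn": 0}, {"offset": [0, 0, -9], "turn": 0}, {"offset": [0, 0, -12], "turn": 0}, {"offset": [0, 0, -12], "turn": 0}]'

```text
t: 8.6
eef_pos: [0.4832, -0.0508, 0.4668]
ee_rot: [-3.134, -0.0, -1.471]
force: [0.6, 0.3, 0.3]
width: 0.0507
```

```bash
python3 go.py 0.5 -0.15 0.46 -60 0.562 -0.243 0.42 -33.4 0.562 -0.243 0.351 -33.4
```

```text
t 8.6 p [ 0.4832 -0.0508  0.4668] rpy deg [-1.7955e+02 -1.0000e-02 -8.4260e+01] F [0.6 0.3 0.3] w 0.0507 q [ 0.3   0.   -0.29  0.   -1.27 -0.2 ]
-> (0.5, -0.15, 0.46, -60.0) offset cm [10.04 -0.68  0.69] turn -24.26
-> (0.562, -0.243, 0.42, -33.4) offset cm [19.92 -5.89  4.73] turn -50.86
-> (0.562, -0.243, 0.351, -33.4) offset cm [19.92 -5.83 11.63] turn -50.86
```

Request:
send_rows --motion '[{"offset": [2.5, -0.3, 0], "turn": -7}, {"offset": [5.5, -0.6, 0], "turn": -14}, {"offset": [8.5, -1.5, 0], "turn": -21}, {"offset": [11.5, -2.6, 0], "turn": -28}, {"offset": [14.3, -3.6, 0], "turn": -35}, {"offset": [17.2, -4.7, 0], "turn": -42}, {"offset": [19.9, -5.9, 0], "turn": -49}, {"offset": [19.9, -5.9, 2], "turn": -51}]'

```text
t: 9.4
eef_pos: [0.5626, -0.2455, 0.4432]
ee_rot: [-3.141, -0.004, -0.578]
force: [-0.1, 0.3, -0.3]
width: 0.05
```

Request:
send_rows --motion '[{"offset": [0, 0, 1], "turn": 0}, {"offset": [0, 0, 1], "turn": 0}, {"offset": [0, 0, 1], "turn": 0}]'

```text
t: 9.7
eef_pos: [0.5609, -0.2424, 0.4322]
ee_rot: [3.141, -0.0, -0.581]
force: [-0.7, 0.2, 0.4]
width: 0.0505
```

```bash
python3 go.py 0.562 -0.243 0.351 -33.4
cat > look.py <<'E'
from h import *
import sys
d=grab('top'); P=pts(d); s=grab('side'); Q=pts(s); np.savez('/tmp/l.npz',t=d['frame'],s=s['frame'],P=P,Q=Q)
for n,P_,f in(('top',P,d['frame']),('side',Q,s['frame'])):
    m=(P_[...,2]>.18)&(P_[...,2]<.21)&(abs(P_[...,0]-.4825)<.06)&(abs(P_[...,1]+.0506)<.14)
    X=P_[m]
    if len(X)>50:
        r=cv2.minAreaRect(X[:,:2].astype(np.float32)); print(n,'level',len(X),np.round(r[0],4),np.round(r[1],4),round(r[2],1),np.median(X[:,2]))
a=s['frame'][200:340,240:480]; cv2.imwrite(f'pics/s_{sys.argv[1]}.png',cv2.resize(a,None,fx=3,fy=3,interpolation=cv2.INTER_CUBIC))
b=d['frame'][130:260,280:450]; cv2.imwrite(f'pics/t_{sys.argv[1]}.png',cv2.resize(b,None,fx=4,fy=4,interpolation=cv2.INTER_CUBIC))
E
python3 look.py 4
```

```text
t 9.7 p [ 0.5609 -0.2424  0.4322] rpy deg [ 1.7998e+02 -1.0000e-02 -3.3310e+01] F [-0.7  0.2  0.4] w 0.0505 q [-0.09  0.24 -0.09  0.   -1.24  1.08]
-> (0.562, -0.243, 0.351, -33.4) offset cm [ 0.13 -0.01  8.12] turn 0.09
top level 414 [0.4749 0.0053] [0.0298 0.1067] 6.3 0.19211006335683023
side level 1526 [ 0.4823 -0.0561] [0.0319 0.22  ] 5.7 0.19205188782986582
```

View pics/s_4.png

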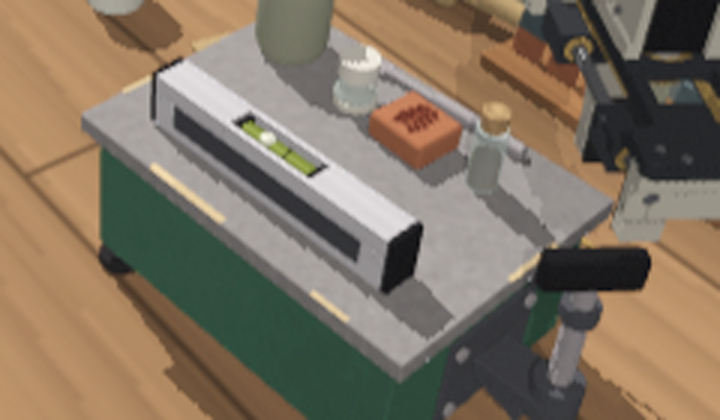

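The level stands on the strip with its bubble at (268,137), left of the vial's middle at (280,145). Its measured centre is (0.482, -0.056) at 5.7°, which is correct. The gripper is above the T-bar, so I descend, grip and measure the bubble with a profile.

Request:
send_rows --motion '[{"offset": [0.1, 0, 3], "turn": 0}, {"offset": [0.1, 0, 5.5], "turn": 0}, {"offset": [0.1, 0, 7], "turn": 0}, {"offset": [0.1, 0, 8], "turn": 0}, {"offset": [0.1, 0, 8], "turn": 0}]'

```text
t: 10.3
eef_pos: [0.5616, -0.243, 0.3511]
ee_rot: [3.141, 0.001, -0.581]
force: [-0.8, 0.2, 0.1]
width: 0.0507
```

Request:
send_rows --motion '[{"offset": [0, 0, 0], "turn": 0}, {"offset": [0, 0, 0], "turn": 0}, {"offset": [0, 0, 0], "turn": 0}, {"offset": [0, 0, 0], "turn": 0}, {"offset": [0, 0, 0], "turn": 0}, {"offset": [0, 0, 0], "turn": 0}]' --hand -1 --squeeze 40

```text
t: 10.9
eef_pos: [0.5625, -0.2422, 0.3521]
ee_rot: [-3.139, -0.001, -0.581]
force: [2.8, 7.8, 1.9]
width: 0.0158
```

```bash
cat > bub.py <<'E'
from h import *
import sys
C=np.array([.4823,-.0561]); a=np.radians(95.7); ax=np.array([np.cos(a),np.sin(a)]); pe=np.array([-ax[1],ax[0]])
S=np.arange(-30,30.01,.25)*1e-3; W=np.arange(-4,4.01,.5)*1e-3
def prof(n,C=C,z=.194):
    d=grab(n); X=C+S[:,None,None]*ax+W[None,:,None]*pe
    p=np.concatenate([X,np.full(X.shape[:2]+(1,),z)],-1); T=d['T']; c=(p-T[:3,3])@T[:3,:3]
    u=d['cx']+d['f']*c[...,0]/-c[...,2]; v=d['cy']-d['f']*c[...,1]/-c[...,2]
    return cv2.remap(d['frame'],u.astype(np.float32),v.astype(np.float32),cv2.INTER_CUBIC)
for n in ('side','top'):
    g=prof(n); np.save(f'/tmp/g_{n}.npy',g)
    f=g.astype(float); bl=f[...,0].mean(1); gr=f[...,1].mean(1); rd=f[...,2].mean(1)
    print(n,'t',round(get_state()['t'],2)); 
    for i in range(0,len(S),8): print(int(round(S[i]*1e3)),[int(bl[i]),int(gr[i]),int(rd[i])],end=' ')
    print()
g=np.vstack([cv2.resize(np.load(f'/tmp/g_{n}.npy').transpose(1,0,2),(720,120),interpolation=cv2.INTER_NEAREST) for n in('side','top')])
cv2.imwrite('pics/prof.png',g)
E
python3 bub.py; python3 go.py
```

```text
side t 10.95
-30 [80, 133, 125] -28 [89, 158, 148] -26 [91, 159, 149] -24 [91, 159, 148] -22 [95, 159, 150] -20 [92, 160, 149] -18 [93, 160, 149] -16 [90, 161, 150] -14 [93, 160, 150] -12 [89, 158, 148] -10 [79, 136, 126] -8 [73, 123, 115] -6 [87, 150, 140] -4 [92, 160, 150] -2 [92, 160, 150] 0 [91, 160, 149] 2 [100, 161, 151] 4 [138, 172, 168] 6 [184, 201, 201] 8 [208, 224, 225] 10 [223, 239, 239] 12 [224, 240, 241] 14 [197, 220, 220] 16 [137, 183, 177] 18 [88, 159, 148] 20 [91, 159, 148] 22 [92, 159, 149] 24 [93, 160, 150] 26 [77, 149, 138] 28 [61, 134, 122] 30 [50, 91, 85] 
top t 11.0
-30 [81, 106, 131] -28 [84, 104, 132] -26 [81, 102, 128] -24 [83, 103, 127] -22 [85, 105, 132] -20 [80, 103, 129] -18 [81, 100, 127] -16 [81, 99, 127] -14 [77, 100, 127] -12 [77, 97, 122] -10 [76, 96, 117] -8 [74, 95, 117] -6 [70, 91, 116] -4 [74, 95, 122] -2 [57, 73, 92] 0 [28, 33, 39] 2 [24, 24, 27] 4 [46, 42, 40] 6 [61, 56, 52] 8 [49, 45, 42] 10 [49, 44, 42] 12 [40, 32, 30] 14 [43, 39, 36] 16 [103, 120, 116] 18 [203, 213, 212] 20 [181, 228, 222] 22 [29, 186, 162] 24 [7, 178, 154] 26 [7, 176, 152] 28 [6, 178, 153] 30 [5, 181, 155] 
t 11.0 p [ 0.5625 -0.2422  0.3521] rpy deg [-1.7985e+02 -7.0000e-02 -3.3270e+01] F [2.2 8.1 1.9] w 0.0156 q [-0.09  0.29 -0.21 -0.   -1.07  1.08]
```

View pics/prof.png

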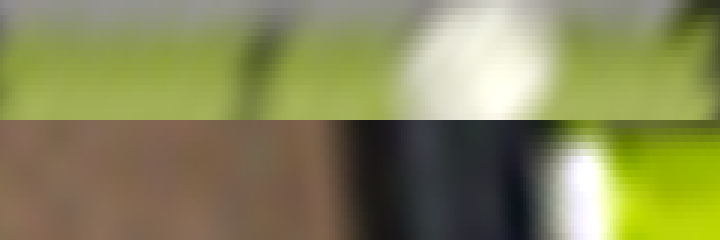

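The rectified side view has the left line at −8.5 mm, so the vial's centre is about 0. The bubble spans 3.5 to 16.5 mm, centre about +10 mm. That needs about 2.55 rad (147°) clockwise, which is a positive turn. I turn in stages.

Request:
send_rows --motion '[{"offset": [0, -0.1, 0], "turn": 3}, {"offset": [0, -0.1, 0], "turn": 10}, {"offset": [0, -0.1, 0], "turn": 17}, {"offset": [0, -0.1, 0], "turn": 24}, {"offset": [0, -0.1, 0], "turn": 31}, {"offset": [0, -0.1, 0], "turn": 38}, {"offset": [0, -0.1, 0], "turn": 44}, {"offset": [0, -0.1, 0], "turn": 50}]'

```text
t: 11.8
eef_pos: [0.5634, -0.2414, 0.3521]
ee_rot: [-3.138, 0.001, -1.457]
force: [4.5, 7.1, 1.3]
width: 0.0158
```

Request:
send_rows --motion '[{"offset": [0, 0, 0], "turn": 6}, {"offset": [0, 0, 0], "turn": 12}, {"offset": [0, 0, 0], "turn": 18}, {"offset": [0, 0, 0], "turn": 24}, {"offset": [0, 0, 0], "turn": 30}, {"offset": [0, 0, 0], "turn": 35}, {"offset": [0, 0, 0], "turn": 40}, {"offset": [0, 0, 0], "turn": 40}]'

```text
t: 12.6
eef_pos: [0.5641, -0.2416, 0.3521]
ee_rot: [-3.138, 0.003, -2.154]
force: [8.3, 4.1, -1.4]
width: 0.0157
```

Request:
send_rows --motion '[{"offset": [0, 0, 0], "turn": 0}, {"offset": [0, 0, 0], "turn": 0}, {"offset": [0, 0, 0], "turn": 0}, {"offset": [0, 0, 0], "turn": 0}, {"offset": [0, 0, 0], "turn": 0}, {"offset": [0, 0, 0], "turn": 0}, {"offset": [0, 0, 0], "turn": 0}, {"offset": [0, 0, 0], "turn": 0}]'

```text
t: 13.4
eef_pos: [0.5641, -0.2416, 0.3521]
ee_rot: [-3.138, 0.003, -2.151]
force: [7.2, 5.1, -2.8]
width: 0.0161
```

```bash
cat > bub2.py <<'E'
from bub import S,prof
from h import get_state
import numpy as np
for k in range(2):
    g=prof('side').astype(float)[:,6:15]; b=g[...,0].mean(1); s=S*1e3; w=np.clip(b-130,0,None)*(abs(s)<22)
    gr=g[...,1].mean(1)
    m=w>0.5*w.max(); dark=[(x,int(y)) for x,y in zip(s,gr) if y<145 and abs(x)<22]
    print('t',round(get_state()['t'],2),'bubble',round((w*s).sum()/w.sum(),2),'edges',s[m].min(),s[m].max(),'lines',dark[:1],dark[-1:],[round(float(np.mean([x for x,_ in dark if x*q>0])),2) if any(x*q>0 for x,_ in dark) else None for q in(-1,1)])
E
sed -i 's/^for n in (.side/if __name__=="__main__":\n  for n in ("side/; ' bub.py; python3 - <<'E'
L=open('bub.py').read().split('if __name__')[0]; open('bub.py','w').write(L)
E
python3 bub2.py; python3 go.py
```

```text
t 13.45 bubble 4.52 edges 0.0 8.75 lines [(np.float64(-9.000000000000002), 144)] [(np.float64(-7.0), 143)] [-8.0, None]
t 13.5 bubble 4.53 edges 0.0 8.75 lines [(np.float64(-9.000000000000002), 144)] [(np.float64(-7.0), 143)] [-8.0, None]
t 13.5 p [ 0.5641 -0.2416  0.3521] rpy deg [-179.79    0.18 -123.25] F [ 7.8  5.4 -1.5] w 0.0158 q [-0.09  0.3  -0.2  -0.   -1.07 -0.49]
```

Request:
send_rows --motion '[{"offset": [0, 0, 0], "turn": 7}, {"offset": [0, 0, 0], "turn": 14}, {"offset": [0, 0, 0], "turn": 21}, {"offset": [0, 0, 0], "turn": 28}, {"offset": [0, 0, 0], "turn": 35}, {"offset": [0, 0, 0], "turn": 42}, {"offset": [0, 0, 0], "turn": 48}, {"offset": [0, 0, 0], "turn": 54}]'

```text
t: 14.3
eef_pos: [0.5646, -0.2423, 0.3521]
ee_rot: [-3.14, 0.006, -3.098]
force: [11.4, -1.7, -4.3]
width: 0.0158
```

Request:
send_rows --motion '[{"offset": [0, 0, 0], "turn": 4}, {"offset": [0, 0, 0], "turn": 6}, {"offset": [0, 0, 0], "turn": 6}, {"offset": [0, 0, 0], "turn": 6}]'

```text
t: 14.7
eef_pos: [0.5646, -0.2425, 0.3521]
ee_rot: [-3.141, 0.006, 3.085]
force: [10.8, -2.2, -5.3]
width: 0.0156
```

Request:
send_rows --motion '[{"offset": [0, 0, 0], "turn": 0}, {"offset": [0, 0, 0], "turn": 0}, {"offset": [0, 0, 0], "turn": 0}, {"offset": [0, 0, 0], "turn": 0}, {"offset": [0, 0, 0], "turn": 0}, {"offset": [0, 0, 0], "turn": 0}]' --hand 0.15

```text
t: 15.3
eef_pos: [0.5622, -0.2425, 0.3517]
ee_rot: [-3.142, -0.0, 3.084]
force: [-0.4, -0.0, -0.5]
width: 0.0494
```

Request:
send_rows --motion '[{"offset": [0, 0, 0], "turn": 0}, {"offset": [0, 0, 0], "turn": 0}, {"offset": [0, 0, 0], "turn": 0}, {"offset": [0, 0, 0], "turn": 0}, {"offset": [0, 0, 0], "turn": 0}, {"offset": [0, 0, 0], "turn": 0}, {"offset": [0, 0, 0], "turn": 0}, {"offset": [0, 0, 0], "turn": 0}]'

```text
t: 16.1
eef_pos: [0.5623, -0.2424, 0.3517]
ee_rot: [3.142, -0.0, 3.084]
force: [0.2, 0.1, -0.1]
width: 0.0503
```

```bash
python3 bub2.py; python3 go.py; python3 look.py 5; python3 - <<'E'
from bub import *
cv2.imwrite('pics/prof2.png',cv2.resize(prof('side').transpose(1,0,2),(720,150),interpolation=cv2.INTER_NEAREST))
E
```

```text
t 16.15 bubble 1.19 edges -3.5 5.75 lines [(np.float64(-9.000000000000002), 141)] [(np.float64(10.75), 144)] [-7.62, 9.75]
t 16.2 bubble 1.19 edges -3.5 5.75 lines [(np.float64(-9.000000000000002), 141)] [(np.float64(10.75), 143)] [-7.62, 9.75]
t 16.2 p [ 0.5623 -0.2425  0.3517] rpy deg [-180.      0.    176.71] F [ 0.1 -0.3 -0.2] w 0.05 q [-0.09  0.3  -0.21  0.   -1.07 -1.54]
top level 387 [0.4743 0.0102] [0.0296 0.099 ] 6.2 0.19232572044607021
side level 1546 [ 0.482  -0.0549] [0.0317 0.2219] 5.8 0.1928248409535387
```

View pics/prof2.png

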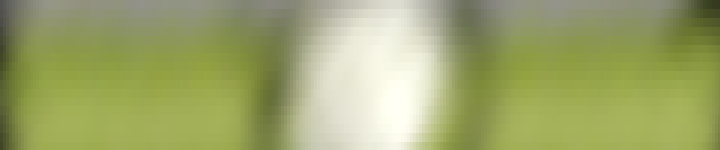

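The vial's lines are at about 268 and 468 px, and the bubble spans 300–448 px between them. It is centred to about half a millimetre with the grip let go. I now rise, open the hand fully so the vial stays visible between the fingers, and press on both sides of the middle.

Request:
send_rows --motion '[{"offset": [0, 0, -2], "turn": 0}, {"offset": [0, 0, -5], "turn": 0}, {"offset": [0, 0, -8], "turn": 0}, {"offset": [0, 0, -9], "turn": 0}]'

```text
t: 16.75
eef_pos: [0.5627, -0.2427, 0.4453]
ee_rot: [-3.14, 0.005, 3.085]
force: [0.3, 0.2, 0.5]
width: 0.0503
```

```bash
python3 go.py 0.482 -0.055 0.42 -174.3; python3 bub2.py
```

```text
t 16.75 p [ 0.5627 -0.2427  0.4453] rpy deg [-179.93    0.27  176.73] F [0.3 0.2 0.5] w 0.0503 q [-0.09  0.23 -0.07  0.   -1.26 -1.54]
-> (0.482, -0.055, 0.42, -174.3) offset cm [ 9.14 18.29  2.47] turn -8.97
t 16.8 bubble 1.24 edges -3.2500000000000004 5.5 lines [(np.float64(-9.5), 143)] [(np.float64(11.25), 142)] [-7.75, 9.88]
t 16.85 bubble 1.23 edges -3.2500000000000004 5.5 lines [(np.float64(-9.5), 143)] [(np.float64(11.25), 142)] [-7.75, 9.88]
```

Request:
send_rows --motion '[{"offset": [1.8, 3.6, 0], "turn": -3}, {"offset": [3.6, 7.2, 0], "turn": -6}, {"offset": [5.4, 10.8, 0], "turn": -9}, {"offset": [7.2, 14.4, 0], "turn": -9}, {"offset": [9.1, 18.2, 0], "turn": -9}, {"offset": [9.1, 18.2, 1.5], "turn": -9}, {"offset": [9.1, 18.2, 2.5], "turn": -9}, {"offset": [9.1, 18.2, 2.5], "turn": -9}]' --hand 1

```text
t: 17.65
eef_pos: [0.4813, -0.0557, 0.4143]
ee_rot: [-3.141, -0.004, -3.042]
force: [0.1, -1.3, -1.4]
width: 0.0876
```

```bash
python3 go.py 0.482 -0.055 0.375 -174.3 0.482 -0.055 0.3705 -174.3
```

```text
t 17.65 p [ 0.4813 -0.0557  0.4143] rpy deg [-179.99   -0.24 -174.29] F [ 0.1 -1.3 -1.4] w 0.0876 q [ 0.29  0.04 -0.38 -0.   -1.16 -1.76]
-> (0.482, -0.055, 0.375, -174.3) offset cm [-0.09  0.06  3.93] turn 0.01
-> (0.482, -0.055, 0.3705, -174.3) offset cm [-0.09  0.06  4.38] turn 0.01
```

Request:
send_rows --motion '[{"offset": [0, 0, 1.2], "turn": 0}, {"offset": [0, 0, 2.4], "turn": 0}, {"offset": [0, 0, 3.3], "turn": 0}, {"offset": [0, 0, 3.7], "turn": 0}, {"offset": [0, 0, 3.7], "turn": 0}, {"offset": [0, 0, 3.7], "turn": 0}]'

```text
t: 18.25
eef_pos: [0.4821, -0.0556, 0.3798]
ee_rot: [-3.141, 0.0, -3.042]
force: [0.5, 0.2, -0.4]
width: 0.0879
```

```bash
python3 go.py 0.482 -0.055 0.3705 -174.3; python3 bub2.py; python3 look.py 6
```

```text
t 18.25 p [ 0.4821 -0.0556  0.3798] rpy deg [-1.7999e+02  1.0000e-02 -1.7430e+02] F [ 0.5  0.2 -0.4] w 0.0879 q [ 0.29  0.06 -0.43  0.   -1.08 -1.76]
-> (0.482, -0.055, 0.3705, -174.3) offset cm [0.   0.06 0.93] turn 0.0
t 18.3 bubble 0.05 edges -3.75 4.0 lines [(np.float64(-21.750000000000004), 101)] [(np.float64(21.750000000000004), 101)] [-13.38, 13.62]
t 18.35 bubble 0.05 edges -3.75 4.0 lines [(np.float64(-21.750000000000004), 100)] [(np.float64(21.750000000000004), 100)] [-13.38, 13.62]
side level 1490 [ 0.4818 -0.0545] [0.032  0.2219] 5.7 0.19253392859909313
```

View pics/s_6.png

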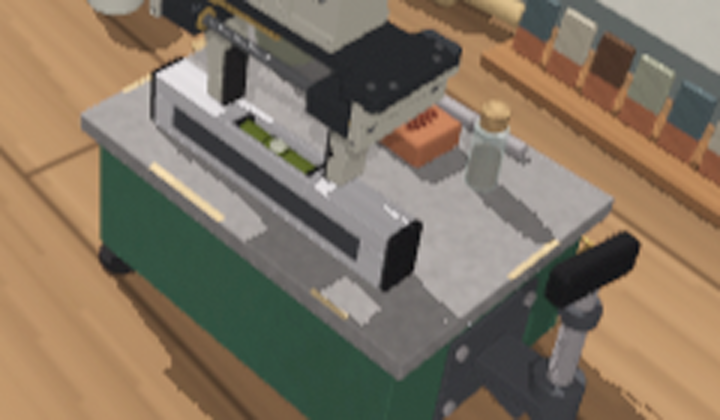

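The side crop shows both fingers straddling the vial just above the level's top, at (228,80) and (347,160). The bubble at (278,146) is mid-vial and the T-bar is free. I press gently.

Request:
send_rows --motion '[{"offset": [0, 0, 0.3], "turn": 0}, {"offset": [0, 0, 0.6], "turn": 0}, {"offset": [0, 0, 0.8], "turn": 0}, {"offset": [0, 0, 0.9], "turn": 0}, {"offset": [0, 0, 0.9], "turn": 0}, {"offset": [0, 0, 0.9], "turn": 0}]'

```text
t: 19.05
eef_pos: [0.4819, -0.0555, 0.3724]
ee_rot: [-3.141, 0.001, -3.041]
force: [-7.6, 2.8, 15.9]
width: 0.0875
```

Request:
send_rows --motion '[{"offset": [0, 0, 0.05], "turn": 0}, {"offset": [0, 0, 0.1], "turn": 0}, {"offset": [0, 0, 0.1], "turn": 0}, {"offset": [0, 0, 0.1], "turn": 0}]'

```text
t: 19.45
eef_pos: [0.4819, -0.0555, 0.3724]
ee_rot: [-3.141, 0.002, -3.041]
force: [-10.3, 4.4, 24.6]
width: 0.0877
```

Request:
send_rows --motion '[{"offset": [0, 0, -0.05], "turn": 0}, {"offset": [0, 0, -0.1], "turn": 0}, {"offset": [0.03, 0, -0.15], "turn": 0}, {"offset": [0.03, 0, -0.15], "turn": 0}, {"offset": [0.03, 0, -0.15], "turn": 0}, {"offset": [0.03, 0, -0.15], "turn": 0}]'

```text
t: 20.05
eef_pos: [0.4817, -0.0555, 0.3724]
ee_rot: [-3.141, 0.001, -3.042]
force: [-4.6, 2.6, 11.5]
width: 0.0879
```

Request:
send_rows --motion '[{"offset": [0, 0, 0], "turn": 0}, {"offset": [0, 0, 0], "turn": 0}, {"offset": [0, 0, 0], "turn": 0}, {"offset": [0, 0, 0], "turn": 0}, {"offset": [0, 0, 0], "turn": 0}, {"offset": [0, 0, 0], "turn": 0}, {"offset": [0, 0, 0], "turn": 0}, {"offset": [0, 0, 0], "turn": 0}]'

```text
t: 20.85
eef_pos: [0.4816, -0.0555, 0.3724]
ee_rot: [-3.141, 0.001, -3.042]
force: [-3.6, 2.5, 11.2]
width: 0.0879
```

```bash
sed -i 's/b-130/b-(b[80:160].min()+b[80:160].max())*.5/; s/y<145/y<gr.max()*.4/' bub2.py; python3 bub2.py; python3 go.py; python3 look.py 7; python3 - <<'E'
from bub import *
a=prof('side').transpose(1,0,2); cv2.imwrite('pics/prof3.png',cv2.convertScaleAbs(cv2.resize(a,(720,150),interpolation=cv2.INTER_NEAREST),alpha=1.7))
E
```

```text
t 20.9 bubble 0.16 edges -4.25 4.75 lines [(np.float64(-8.25), 73)] [(np.float64(-7.25), 74)] [-7.75, None]
t 20.95 bubble 0.17 edges -4.25 4.75 lines [(np.float64(-8.25), 72)] [(np.float64(-7.5), 71)] [-7.88, None]
t 20.95 p [ 0.4817 -0.0555  0.3724] rpy deg [-1.7999e+02  7.0000e-02 -1.7427e+02] F [-4.6  2.6 11.4] w 0.0875 q [ 0.29  0.07 -0.44  0.   -1.06 -1.76]
top level 52 [ 0.4794 -0.0157] [0.0224 0.0982] 6.5 0.19056913667105235
side level 1496 [ 0.4816 -0.0551] [0.0306 0.2221] 5.8 0.19278957962010934
```

View pics/prof3.png

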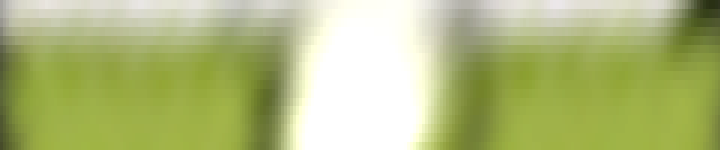

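The bubble (about 290–435 px) lies between the lines (268 and 468 px). The reading agrees with the unpressed one in the same shadow (0.05 against 0.16 mm). One settling check follows before handing in.

Request:
send_rows --motion '[{"offset": [0, 0, 0], "turn": 0}, {"offset": [0, 0, 0], "turn": 0}, {"offset": [0, 0, 0], "turn": 0}, {"offset": [0, 0, 0], "turn": 0}, {"offset": [0, 0, 0], "turn": 0}, {"offset": [0, 0, 0], "turn": 0}, {"offset": [0, 0, 0], "turn": 0}, {"offset": [0, 0, 0], "turn": 0}]'

```text
t: 21.9
eef_pos: [0.4817, -0.0555, 0.3724]
ee_rot: [-3.141, 0.001, -3.042]
force: [-3.6, 1.9, 11.0]
width: 0.0875
```

```bash
python3 bub2.py; python3 go.py; python3 -c "
from station import *
print(job_done())"
```

```text
t 21.95 bubble 0.16 edges -4.25 4.75 lines [(np.float64(-8.25), 72)] [(np.float64(-7.5), 71)] [-7.88, None]
t 22.0 bubble 0.17 edges -4.25 4.75 lines [(np.float64(-8.25), 72)] [(np.float64(-7.25), 73)] [-7.75, None]
t 22.0 p [ 0.4817 -0.0555  0.3724] rpy deg [-1.7999e+02  7.0000e-02 -1.7426e+02] F [-4.5  1.7 11.2] w 0.0877 q [ 0.29  0.07 -0.44  0.   -1.06 -1.76]
the job is handed in; nothing more can be done
None
```

I placed the silver level on the clear strip and let go of it. I then turned the T-bar grip about 150° clockwise, in one grasp rather than the two or more the task expected, and let go of that too. The job was handed in at t ≈ 22 s with the open fingers pressing on both sides of the vial; no verdict was reported.

**Last checks:**
- **Press:** the force on the tool held steady at about 11 N vertically. The first press briefly overshot to about 25 N and I backed it off. About 4 N of sideways force remained at the end.
- **Bubble:** before pressing, with nothing touching the level, it stood about 0.2 mm from mid-vial. While pressed it read steady between the lines. My estimates there disagree a little, up to about 0.9 mm off centre, because the gripper's shadow skews the reading; that is still within 2 mm.
- **Level:** its last measured position was about 9 mm robot-side of the strip's middle and 2 mm along it, with its angle within about 0.1° of the strip's.
- **Not checked directly:** I did not measure the cabinet top's tilt itself, only the bubble. I did not re-measure the pottery things; nothing seemed to be touched.

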